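Find the thread start and screw a canister lid home

TASK

One of the two steel canisters has its screw lid standing proud, just set down on the thread and not yet caught in it. Without lifting the lid off, turn it backward (anticlockwise from above) until you feel it drop into the thread start, then screw it forward (clockwise) fully home against its stop, gently: never force it, neither down nor round. Let go, and leave the closed canister and everything else on the table alone.

Things in the scene. Friction and masses are not known exactly. Their poses are not given: they have to be found in the camera images.
- canister: The steel canister to be closed, 88 mm in diameter, in a black holder screwed to the table: it cannot move or turn. Origin: centre of its underside, on the table; z up. Round: its yaw does not tell where the thread starts are (the neck's angle is unknown). More than 30 N between lid and canister is too much, down and round taken together; round forces act 28 mm from the axis: 0.3 N m is 11 N.
- ledge (a point): Point on the canister's axis 115 mm above the table, level with the thread's flat upper ledge, on which the lid's three lugs now rest. Turned clockwise there, they soon hit a stop. Turned anticlockwise by an unknown 0.25 to 1.25 rad they pass the ledge's end (same for all three) and can drop 8.5 mm if lowered or lightly pressed; the lid does not fall while a hand holds it up.
- thread_start (a point): Point on the axis 106.5 mm above the table: height of the lid's lower edge once dropped. In this gap the lid turns freely only about 0.35 rad; a stop bars more anticlockwise turning. If it is not lowered within these 0.35 rad it meets a ramp that lifts it 3 mm and lets it fall on the next ledge (the three starts lie 2.09 rad apart), where the search begins anew. Clockwise from here the lugs run under the thread.
- home (a point): Point on the axis 101.2 mm above the table: height of the lid's lower edge when fully home. From the thread start the lid comes down these 5.3 mm in 1.3 to 1.6 rad of clockwise turn (4.2 mm per rad, 1 mm of vertical play), up to a hard stop. Nothing springs back; the lid stays where it is left. The hand must follow it down.
- lid: Steel screw lid, 71 mm in diameter, 25 mm high, 0.10 to 0.20 kg, loose on the neck (1.3 mm of sideways play), with a black bar grip across its top: 52 mm long (lid's x), 16 mm thick (lid's y), rising 28 mm above the lid's top. Origin: centre of the skirt's lower edge, z up; now 115 mm above the table.
- lid_grip (a point): Centre of the lid's bar grip, half-way up it: 39 mm above the lid's origin and 14 mm above the lid's flat top. Axes as the lid's: x along the bar, y across it (the 16 mm to be grasped), z up. About 154 mm above the table at first.
- closed_canister: A second canister of the same kind in a holder of its own, fixed, its lid already screwed home (lid's lower edge 101.2 mm above the table). Origin: centre of its underside. To be left alone.
- measuring_cup: Loose steel mug, 72 mm in diameter, 75 mm high. Origin: centre of its underside. Leave alone.
- spoon: Loose steel spoon lying on the table. Leave alone.
- spatula: Loose wooden spatula lying on the table. Leave alone.
- bowl: Loose steel bowl, 120 mm in diameter, 50 mm high. Origin: centre of its underside. Leave alone.
- timer: Loose white kitchen timer, 65 mm wide, 60 mm high, 30 mm deep. Origin: centre of its underside. Leave alone.
- white_bottle: Loose white bottle, 56 mm in diameter, 130 mm high. Origin: centre of its underside. Leave alone.

How it is judged (in metres and radians):
On the way:
1. the lid, turned back, has dropped into the thread start (at least 7 mm below where it stood), not yet screwed down (z of lid in the frame of canister between 0.1035 and 0.108 m), for 0.1 s.
At the end, for the whole second after the job is handed in: The lid is screwed home on its canister: its lower edge less than 102.6 mm above the table (home is 101.2 mm), centred within 3 mm, upright within 0.04 rad, released and at rest (z of lid in the frame of canister below 0.1026 m and horizontal distance between lid and canister below 0.003 m and angle between lid's own z axis and vertical below 0.04 rad and linear speed of lid below 0.01 m/s and angular speed of lid below 0.1 rad/s); the robot touches nothing.
It fails at once if the lid is pressed or turned against the canister with more than 30 N (contact force between lid and canister above 30 N).
It fails at once if the lid is lifted off: more than 5 mm above where it first stood (z of lid in the frame of canister above 0.12 m).
It fails at once if the closed canister is touched with more than 2 N (contact force between any of the arm, the fingers and closed_canister above 2 N).
It fails at once if another thing on the table is moved by more than 20 mm (distance of any of measuring_cup, spoon, spatula, bowl, timer, white_bottle from where it was at the start of the episode above 0.02 m).
It also fails if it takes over 64 s, if anything falls off the work surface, if the arm or the gripper's body presses on something with over 40 N, if the wrist force passes 120 N, or if a joint passes its speed limit or range.

ROBOT

A 6-joint arm with a two-finger parallel gripper is mounted at the origin on the work surface. World frame = base frame: x ahead of the robot, y to its left, z up, the work surface at z = 0. Lengths are in mm, angles in degrees, forces in N, time in s.
With the tool pointing down it reaches from about 400 to 825 mm from the base axis. Payload 7 kg.
Tool frame: the origin (TCP) lies on the mounting face of the last link; the fingertips stand 173 mm ahead of it and the grasp point (between the pads) lies 155 mm ahead of it; z points along the fingers, y is the line along which they close (so a half turn about z gives the same grasp; the last joint's range is limited). The gripper opens to 85 mm and grips with 20 to 120 N. Pads are 22 mm wide; open, the fingers measure 114 mm over their backs; the gripper's body (76 mm by 85 mm) begins 54 mm behind the grasp point. The pads swing forward as they close: fully open they stand 13 mm farther back than shut.
Start: joints at [-60.269, 20.546, 0.682, 0, -70.136, -16.507], TCP at [154.385, -657.085, 404.702] pointing down, gripper open.
Joint ranges: [-176.03, 176.03], [-82.01, 121.73], [-58.28, 71.71], [-173.87, 95.51], [-174.79, -0.11], [-173.66, 173.66]. Speed limits (degrees/s): [136.94, 136.94, 172.46, 180, 180, 180].

INTERFACE

Orientations are given as a 3x3 rotation matrix whose columns are the frame's x, y, z axes.
In Python, from station import robot, vision gives the robot as it stands.
- The arm moves only by the shell command python3 -m handwheel 'ROWS' [FORCE]. ROWS is JSON, a list of rows, each an object of numbers: "ax", "ay", "az": the turn, a rotation vector about the tool's x, y, z in degrees; "tx", "ty", "tz": the shift along the tool's x, y, z in mm; "claw": the closure, from 0 (fully open) to 1 (shut). In form: [{"ax": .., "ay": .., "az": .., "tx": .., "ty": .., "tz": .., "claw": ..}, ...]. A call has 1 to 12 rows; each row is the pose to reach, as a shift and turn from the pose commanded when the call began, along the tool's axes at that moment; what a row does not reach only later rows make up. A row lasts 1/12 s, in which the tool goes at most 41.7 mm and 7.16 degrees, less where a joint would pass 70% of its speed; a pose out of reach is approached as far as the arm can. A call with a gripper value outside its range is refused whole. The fingers move at their own pace and stop on an object; FORCE is the grip in N (left out, the last holds). Time passes only in rows, so rows that repeat a pose let the fingers close. It gives the time, the measured TCP pose, the force, the opening and the grip force at its end, in the units of the state.
- robot.get_state(): the state, without advancing time (a new reading comes with each control period).
- vision.capture(name): name is "scene" or "top" or "wrist"; returns a dict with "color" (400x640x3 uint8, blue, green, red), "camera_matrix" (3x3 intrinsics, pixels), "extrinsics" (4x4, takes a point from camera to world coordinates); the wrist camera has in their place "tool_from_camera" (4x4, takes a point from camera to tool coordinates, whose origin is the TCP and whose axes are the flange's). Camera axes: x right, y up, looking along -z (the intrinsics and any distortion apply to the point x, -y, -z); pixel columns grow to the right and rows downward; lengths in mm; the calibration is good to about 2 mm. A picture is of the moment at which its call begins: read the wrist's pose just before it. There is no depth.
- robot.sign_off(): hands the job in; it is judged then, once.
The state is a dict: "time": time; "q": joint angles; "joint_vel": joint speeds; "tau": joint torques, N m; "tcp_pos": TCP position; "eef_rot": TCP orientation; "wrist_force": force on the tool from outside, world axes, zero at the start; "moment": the same for the moment, N m; "grip_width": opening from 0.0 (shut) to 1.0 (fully open); "grasp_force": force on a finger pad.
Only numpy, scipy, OpenCV 4.12 (cv2) and the standard library are available. Lean on these libraries where they do the work, as an engineer would, in place of code of your own. Each camera call takes 0.05 s, during which the arm holds its last target. There are 200 camera calls.

## Working session

There is one attempt and no reset: what is moved stays moved. The work goes in short steps, Python scripts to look and compute and a shell command to move; the robot and the scene stay as the last step left them, time stands still between calls to the robot, and variables do not carry over. Pictures are saved under pics/ and viewed, at most 10 in all, crops included, and the job is handed in when it is done.

```bash
mkdir -p pics; ls; python3 - <<'E'
from station import robot, vision
import cv2,numpy as np
s=robot.get_state(); print(s)
for n in("scene","top"):
    c=vision.capture(n); cv2.imwrite(f"pics/{n}0.png",c["color"]); np.savez(f"{n}0.npz",**c)
    print(n,c["camera_matrix"].tolist(),np.round(c["extrinsics"],3).tolist(),c.keys())
E
```

```text
pics
{'time': 0.0, 'q': array([-6.02689463e+01,  2.05910383e+01,  6.32323628e-01, -2.24230934e-02,
       -7.01360481e+01, -1.65070299e+01]), 'joint_vel': array([-0.01076475,  0.02074753, -0.05374241,  0.01970922,  0.04000204,
        0.07822721]), 'tau': array([ 3.80708007e-03, -5.83326244e+01,  2.93414569e+01,  6.93647727e+00,
       -6.14627192e-03,  1.06296054e-05]), 'tcp_pos': array([ 154.36793369, -656.89551226,  403.74966097]), 'eef_rot': array([[-9.73513523e-01, -2.28628893e-01, -5.00595612e-04],
       [-2.28629411e-01,  9.73512184e-01,  1.61871941e-03],
       [ 1.17249900e-04,  1.69029612e-03, -9.99998565e-01]]), 'wrist_force': array([-0.40741344, -0.0087905 , -0.5942646 ]), 'moment': array([ 0.02360077, -0.00118216, -0.00067478]), 'grasp_force': 0.0, 'grip_width': 0.9979444359711428}
scene [[382.8643969392774, 0.0, 318.98464885657995], [0.0, 382.8643969392774, 192.46671316459404], [0.0, 0.0, 1.0]] [[-0.28, -0.679, 0.679, 1342.154], [0.96, -0.195, 0.2, 214.238], [-0.003, 0.708, 0.706, 931.96], [0.0, 0.0, 0.0, 1.0]] dict_keys(['color', 'camera_matrix', 'extrinsics'])
top [[386.4083128949527, 0.0, 310.6586524944508], [0.0, 386.4083128949527, 194.78344766949317], [0.0, 0.0, 1.0]] [[0.003, 0.984, -0.178, 376.691], [-1.0, 0.0, -0.017, -0.219], [-0.017, 0.178, 0.984, 1127.571], [0.0, 0.0, 0.0, 1.0]] dict_keys(['color', 'camera_matrix', 'extrinsics'])
```

View pics/scene0.png

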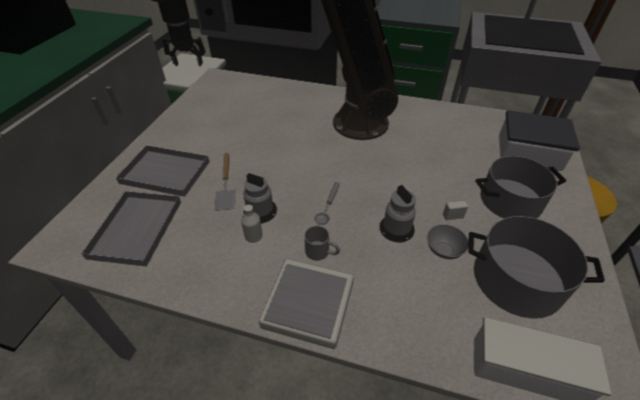

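View pics/top0.png

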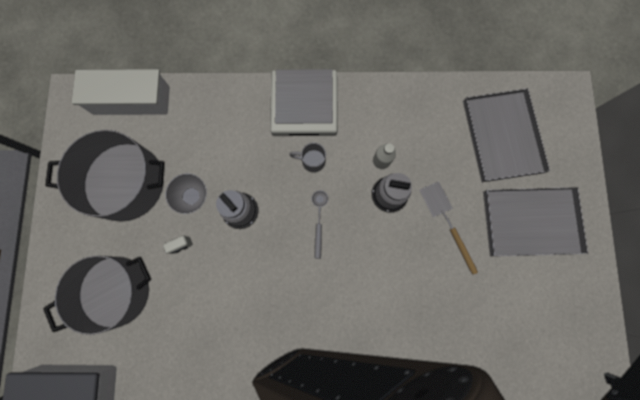

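The scene view has canisters at about (258,198) and (400,213). In the top view they are at (392,190) and (237,207), each with a dark bar on top. I need crops to tell which lid stands proud.

```bash
python3 - <<'E'
import cv2,numpy as np
s=cv2.imread("pics/scene0.png");t=cv2.imread("pics/top0.png")
def cr(im,u,v): return cv2.convertScaleAbs(cv2.resize(im[v-38:v+38,u-50:u+50],(400,300),interpolation=cv2.INTER_CUBIC),alpha=1.8)
m=np.vstack([np.hstack([cr(s,258,200),cr(s,400,213)]),np.hstack([cr(t,392,190),cr(t,237,207)])])
cv2.imwrite("pics/m1.png",m)
E
```

```text
(no output)
```

View pics/m1.png

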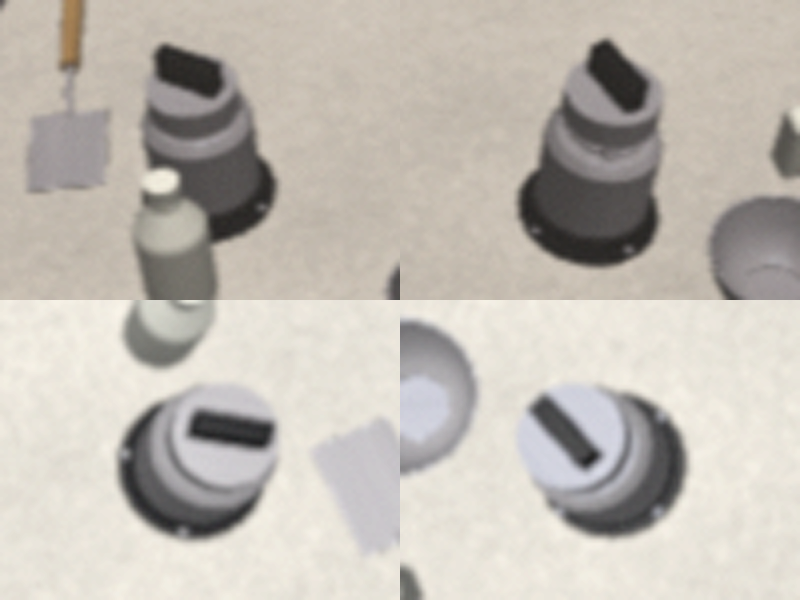

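The +y canister (scene crop right, top crop right) shows neck thread under its lid, so it looks proud. I'll check the heights by triangulating the bars.

```bash
cat > h.py <<'E'
import cv2,numpy as np
def ray(K,E,u,v):
    d=np.linalg.inv(K)@np.array([u,v,1.]); d=E[:3,:3]@(d*[1,-1,-1]); return E[:3,3],d/np.linalg.norm(d)
def onz(K,E,u,v,z):
    o,d=ray(K,E,u,v); return o+d*(z-o[2])/d[2]
def tri(r1,r2):
    A=np.zeros((3,3));b=np.zeros(3)
    for o,d in(r1,r2):
        P=np.eye(3)-np.outer(d,d);A+=P;b+=P@o
    p=np.linalg.solve(A,b); return p,[np.linalg.norm((np.eye(3)-np.outer(d,d))@(p-o)) for o,d in(r1,r2)]
def bar(im,u,v,r=14,th=None):
    g=cv2.cvtColor(im,cv2.COLOR_BGR2GRAY); g=cv2.resize(g[v-r:v+r,u-r:u+r],None,fx=8,fy=8,interpolation=cv2.INTER_CUBIC)
    m=(g<(th or 40)).astype(np.uint8)
    n,l,st,ce=cv2.connectedComponentsWithStats(m); c=l[g.shape[0]//2,g.shape[1]//2]
    if c==0: c=1+np.argmax(st[1:,4])
    cs,_=cv2.findContours((l==c).astype(np.uint8),cv2.RETR_EXTERNAL,cv2.CHAIN_APPROX_NONE)
    k=max(cs,key=cv2.contourArea)
    f=lambda p:(np.asarray(p)+.5)/8-.5+[u-r,v-r]
    return f(ce[c]),f(cv2.boxPoints(cv2.minAreaRect(k))),f(k[:,0])
E
python3 - <<'E'
from h import *
S=dict(np.load("scene0.npz"));T=dict(np.load("top0.npz"))
for nm,(su,sv),(tu,tv) in(("-y",(255,180),(399,184)),("+y",(404,192),(228,202))):
    a=bar(S["color"],su,sv);b=bar(T["color"],tu,tv)
    p,e=tri(ray(S["camera_matrix"],S["extrinsics"],*a[0]),ray(T["camera_matrix"],T["extrinsics"],*b[0]))
    print(nm,a[0],b[0],p.round(1),np.round(e,1))
    for zt in(168,154):
        q=np.array([onz(T["camera_matrix"],T["extrinsics"],*x,zt) for x in b[1]]);print(zt,q.mean(0).round(1),np.linalg.norm(q[1]-q[0]).round(1),np.linalg.norm(q[2]-q[1]).round(1),q[:,:2].round(1).tolist())
E
```

```text
-y [254.80030415 179.71297045] [399.28500445 184.59542791] [ 582.4 -212.8  140.9] [0.6 0.6]
168 [ 577.  -207.4  168. ] 15.2 48.6 [[573.8, -182.0], [588.7, -185.0], [580.1, -232.8], [565.3, -229.7]]
154 [ 579.9 -210.4  154. ] 15.4 49.3 [[576.7, -184.6], [591.8, -187.7], [583.1, -236.2], [568.1, -233.1]]
+y [403.93519828 194.1484401 ] [233.60064147 208.42883148] [519.2 223.3 138.5] [6.5 6.5]
168 [515.9 210.3 168. ] 10.7 8.4 [[514.3, 216.9], [522.7, 210.3], [517.4, 203.8], [509.0, 210.4]]
154 [517.9 213.4 154. ] 10.9 8.6 [[516.3, 220.1], [524.9, 213.4], [519.5, 206.7], [510.9, 213.5]]
```

```bash
python3 - <<'E'
from h import *
S=dict(np.load("scene0.npz"));T=dict(np.load("top0.npz"))
print(cv2.cvtColor(T["color"],cv2.COLOR_BGR2GRAY)[192:212,218:240])
for th in(60,70):
    a=bar(S["color"],404,192,th=th);b=bar(T["color"],229,202,r=15,th=th)
    p,e=tri(ray(S["camera_matrix"],S["extrinsics"],*a[0]),ray(T["camera_matrix"],T["extrinsics"],*b[0]))
    print(a[0],b[0],p.round(1),np.round(e,1))
    for zt in(168,154):
        q=np.array([onz(T["camera_matrix"],T["extrinsics"],*x,zt) for x in b[1]]);print(zt,q.mean(0).round(1),np.linalg.norm(q[1]-q[0]).round(1),np.linalg.norm(q[2]-q[1]).round(1),q[:,:2].round(1).tolist())
E
```

```text
[[124 125 123 115 105 102 109 115 117 117 116 116 115 116 116 116 116 116
  111 104 101  95]
 [126 124 116  99  79  74  88 104 113 116 116 116 117 116 116 116 115 117
  116 113 107  98]
 [125 116  99  75  54  49  61  82 104 114 117 117 116 117 117 116 116 117
  117 118 115 108]
 [119  99  74  53  41  39  42  59  85 104 114 117 117 117 116 117 117 116
  117 118 117 115]
 [109  83  58  41  38  40  39  44  61  86 105 114 117 117 117 116 116 117
  116 117 117 117]
 [111  86  59  43  39  40  41  41  45  62  86 105 115 116 117 116 117 116
  116 117 117 119]
 [115 101  80  54  41  40  41  42  40  45  61  85 105 115 118 117 117 117
  117 117 117 118]
 [118 114  99  72  49  40  41  41  42  40  44  61  87 106 115 118 117 118
  116 118 117 117]
 [118 117 111  93  66  47  42  42  42  43  39  43  63  92 108 115 118 117
  118 117 116 117]
 [117 118 117 109  88  63  45  41  42  44  40  39  46  68  95 112 117 118
  118 118 117 116]
 [117 117 117 116 105  85  60  45  41  43  42  41  38  48  75 100 114 117
  118 117 117 117]
 [117 117 117 117 115 103  81  61  46  42  42  43  39  41  55  81 103 115
  1
[... 628 characters left out ...]
 61  41  29  42  69
   94 111 118 116]
 [122 117 116 116 117 118 118 118 118 117 118 115 104  88  69  58  74  97
  113 119 117 108]]
[403.96505977 194.23087014] [228.0262369  202.26329348] [533.7 228.8 154.1] [0.6 0.6]
168 [531.8 225.2 168. ] 14.4 53.7 [[546.7, 248.5], [556.5, 238.0], [516.9, 201.8], [507.2, 212.3]]
154 [534.1 228.4 154. ] 14.6 54.5 [[549.2, 252.2], [559.2, 241.5], [518.9, 204.7], [509.1, 215.4]]
[403.99249625 194.30479823] [227.98290443 202.22759701] [533.8 229.  154. ] [0.6 0.6]
168 [531.9 225.2 168. ] 16.0 55.0 [[546.8, 249.6], [557.6, 237.9], [516.9, 200.9], [506.2, 212.6]]
154 [534.2 228.5 154. ] 16.2 55.8 [[549.3, 253.2], [560.3, 241.3], [518.9, 203.8], [508.1, 215.7]]
```

The +y canister's bar triangulates to z≈154, against ≈141 for the other. So it is the proud one, at about (533,227), with its bar along about 43° yaw. I'll move there at safe height through a waypoint.

```bash
cat > go.py <<'E'
import sys,numpy as np
from station import robot
def to(x,y,z,yaw=None):
    s=robot.get_state();R=s["eef_rot"];d=R.T@(np.array([x,y,z])-s["tcp_pos"])
    cy=np.degrees(np.arctan2(R[1,1],R[0,1]))
    print("t",d.round(1),"yaw",cy.round(2),"az",None if yaw is None else -((yaw-cy+180)%360-180),"pos",s["tcp_pos"].round(1),"F",s["wrist_force"].round(1),"M",s["moment"].round(2),"q6",s["q"][5].round(1),"t",s["time"],"w",s["grip_width"],s["grasp_force"])
if __name__=="__main__": to(*map(float,sys.argv[1:]))
E
python3 -m handwheel '[{"tx":-381,"ty":329},{"tx":-381,"ty":329},{"tx":-381,"ty":329},{"tx":-381,"ty":329},{"tx":-381,"ty":329},{"tx":-381,"ty":329},{"tx":-381,"ty":329},{"tx":-381,"ty":329},{"tx":-381,"ty":329},{"tx":-381,"ty":329},{"tx":-381,"ty":329},{"tx":-381,"ty":329}]'
python3 go.py 533 227 404 132.6
```

```text
t [-570.7  773.9    1. ] yaw 103.22 az -29.37711113451411 pos [ 154.4 -656.9  403.8] F [-0.1  0.3 -0.3] M [ 0.03 -0.03 -0.04] q6 -16.5 t 0.1 w 1.000162522987408 0.0schema error: expected keys ax, ay, az, tx, ty, tz, claw
```

All keys are required.

```bash

python3 -m handwheel '[{"ax":0,"ay":0,"az":0,"tx":-381,"ty":329,"tz":0,"claw":0},{"ax":0,"ay":0,"az":0,"tx":-381,"ty":329,"tz":0,"claw":0},{"ax":0,"ay":0,"az":0,"tx":-381,"ty":329,"tz":0,"claw":0},{"ax":0,"ay":0,"az":0,"tx":-381,"ty":329,"tz":0,"claw":0},{"ax":0,"ay":0,"az":0,"tx":-381,"ty":329,"tz":0,"claw":0},{"ax":0,"ay":0,"az":0,"tx":-381,"ty":329,"tz":0,"claw":0},{"ax":0,"ay":0,"az":0,"tx":-381,"ty":329,"tz":0,"claw":0},{"ax":0,"ay":0,"az":0,"tx":-381,"ty":329,"tz":0,"claw":0},{"ax":0,"ay":0,"az":0,"tx":-381,"ty":329,"tz":0,"claw":0},{"ax":0,"ay":0,"az":0,"tx":-381,"ty":329,"tz":0,"claw":0},{"ax":0,"ay":0,"az":0,"tx":-381,"ty":329,"tz":0,"claw":0},{"ax":0,"ay":0,"az":0,"tx":-381,"ty":329,"tz":0,"claw":0}]'
python3 go.py 533 227 404 132.6
```

```text
time: 1.1
tcp_pos: [448.6, -250.4, 404.7]
eef_rot: [[-0.973, -0.229, 0.0], [-0.229, 0.973, 0.0], [-0.0, 0.0, -1.0]]
wrist_force: [1.9, -0.8, -0.2]
grip_width: 1.0
grasp_force: 0.0
t [-191.4  445.4    0.8] yaw 103.23 az -29.368043667556208 pos [ 448.6 -250.4  404.7] F [ 1.9 -0.8 -0.2] M [-0.08 -0.17 -0.03] q6 -69.5 t 1.1 w 0.9998364996824356 0.0
```

```bash

python3 -m handwheel '[{"ax":0,"ay":0,"az":-29.4,"tx":-191,"ty":445,"tz":0,"claw":0},{"ax":0,"ay":0,"az":-29.4,"tx":-191,"ty":445,"tz":0,"claw":0},{"ax":0,"ay":0,"az":-29.4,"tx":-191,"ty":445,"tz":0,"claw":0},{"ax":0,"ay":0,"az":-29.4,"tx":-191,"ty":445,"tz":0,"claw":0},{"ax":0,"ay":0,"az":-29.4,"tx":-191,"ty":445,"tz":0,"claw":0},{"ax":0,"ay":0,"az":-29.4,"tx":-191,"ty":445,"tz":0,"claw":0},{"ax":0,"ay":0,"az":-29.4,"tx":-191,"ty":445,"tz":0,"claw":0},{"ax":0,"ay":0,"az":-29.4,"tx":-191,"ty":445,"tz":0,"claw":0},{"ax":0,"ay":0,"az":-29.4,"tx":-191,"ty":445,"tz":0,"claw":0},{"ax":0,"ay":0,"az":-29.4,"tx":-191,"ty":445,"tz":0,"claw":0},{"ax":0,"ay":0,"az":-29.4,"tx":-191,"ty":445,"tz":0,"claw":0},{"ax":0,"ay":0,"az":-29.4,"tx":-191,"ty":445,"tz":0,"claw":0}]'
python3 -c "
from station import robot,vision
import cv2,numpy as np
s=robot.get_state();print(s['q'].round(1))
c=vision.capture('wrist');cv2.imwrite('pics/w1.png',c['color']);np.savez('w1.npz',pos=s['tcp_pos'],R=s['eef_rot'],**c)
print(c['tool_from_camera'].round(2))"
python3 go.py 533 227 404 132.6
```

```text
time: 2.1
tcp_pos: [532.3, 228.0, 404.2]
eef_rot: [[-0.735, -0.678, -0.0], [-0.678, 0.735, -0.0], [0.0, 0.0, -1.0]]
wrist_force: [-0.0, -0.4, 0.4]
grip_width: 0.999
grasp_force: 0.0
[ 42.5  11.6 -11.8  -0.  -66.6 -89.8]
[[-0.    0.95  0.3  79.42]
 [ 1.    0.   -0.    0.32]
 [-0.    0.3  -0.95 30.94]
 [ 0.    0.    0.    1.  ]]
t [ 2.6 -2.5 -0.2] yaw 132.79 az 0.19262742770595764 pos [533.2 230.6 403.8] F [4.2 3.8 1.7] M [ 0.52 -0.47  0.03] q6 -89.9 t 2.15 w 1.002185444259358 0.0
```

View pics/w1.png

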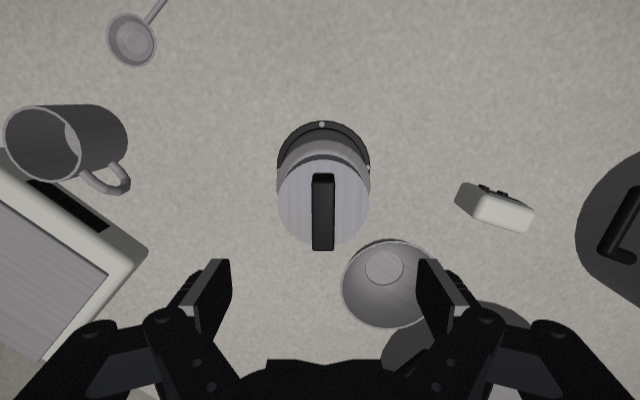

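The wrist view shows the bar upright at columns 312–334 and rows 173–250. Its lit end face is at rows 173–181, and the cylinder below agrees with it. I'll measure the top face.

```bash
python3 - <<'E'
from h import *
W=dict(np.load("w1.npz"));E=np.eye(4);E[:3,:3]=W["R"];E[:3,3]=W["pos"];E=E@W["tool_from_camera"];K=W["camera_matrix"]
g=cv2.cvtColor(W["color"],cv2.COLOR_BGR2GRAY)
print(g[165:256:3,323]); print(g[240,305:342]);print(g[190,305:342])
m=(g<60).astype(np.uint8);m[:165]=0;m[256:]=0;m[:,:300]=0;m[:,345:]=0
for r in(185,200,215,230,245):
    c=np.where(m[r])[0];print(r,c.min(),c.max(),end=" ")
    a,b=[onz(K,E,u,r,168)for u in(c.min()-.5,c.max()+.5)];print(((a+b)/2).round(1),np.linalg.norm(b-a).round(1))
for r in (181,182,183,250,251):print(r,onz(K,E,323,r,168).round(1))
R=W["R"]
# lid top disc centre, z=140
a=[onz(K,E,*p,140)for p in((277.5,204),(369,204))];print(a)
E
```

```text
[151 152 152  10   8  10  37  49  49  49  49  48  46  47  47  47  47  45
  45  45  43  42  42  38  41  40  39  37  39 157 158]
[147 143 145 145 143 142 143  32  25  36  37  38  39  40  39  37  38  39
  40  39  40  40  39  41  39  38  41  28  20  83 144 145 146 148 150 148
 145]
[148 148 149 149 146 146  88  27  33  44  43  44  45  43  48  46  47  47
  48  51  51  52  52  52  54  54  54  49  33  19 146 148 148 148 150 152
 151]
185 311 334 [514.5 211.4 168. ] 15.9
200 312 334 [522.  218.7 168. ] 15.5
215 312 334 [529.9 226.  168. ] 15.7
230 312 333 [538.3 233.3 168. ] 15.3
245 312 333 [546.8 241.1 168. ] 15.5
181 [512.3 209.8 168. ]
182 [512.8 210.2 168. ]
183 [513.3 210.7 168. ]
250 [549.4 244.  168. ]
251 [550.  244.5 168. ]
[array([554.67843154, 201.2037917 , 140.        ]), array([506.96883668, 252.99458728, 140.        ])]
```

```bash

python3 -m handwheel '[{"ax":0,"ay":0,"az":0,"tx":0,"ty":0,"tz":30,"claw":0},{"ax":0,"ay":0,"az":0,"tx":0,"ty":0,"tz":60,"claw":0},{"ax":0,"ay":0,"az":0,"tx":0,"ty":0,"tz":60,"claw":0},{"ax":0,"ay":0,"az":0,"tx":0,"ty":0,"tz":60,"claw":0},{"ax":0,"ay":0,"az":0,"tx":0,"ty":0,"tz":60,"claw":0},{"ax":0,"ay":0,"az":0,"tx":0,"ty":0,"tz":60,"claw":0}]'
python3 - <<'E'
from station import robot,vision
from h import *
s=robot.get_state();c=vision.capture('wrist');cv2.imwrite('pics/w2.png',c['color'])
E=np.eye(4);E[:3,:3]=s["eef_rot"];E[:3,3]=s["tcp_pos"];E=E@c["tool_from_camera"];K=c["camera_matrix"]
g=cv2.cvtColor(c["color"],cv2.COLOR_BGR2GRAY);np.savez('w2.npz',pos=s['tcp_pos'],R=s['eef_rot'],**c)
m=(g<65).astype(np.uint8)
n,l,st,ce=cv2.connectedComponentsWithStats(m)
for i in range(1,n):
    if st[i,4]>400: print(st[i],ce[i].round(1))
E
python3 go.py 531 227 340 132.6
```

```text
time: 2.65
tcp_pos: [532.8, 224.6, 346.7]
eef_rot: [[-0.736, -0.677, 0.002], [-0.677, 0.736, 0.001], [-0.003, -0.001, -1.0]]
wrist_force: [-0.5, 0.2, -0.4]
grip_width: 0.997
grasp_force: 0.0
[   0  108   97   75 4261] [ 51.  137.5]
[   0  125   28   74 1495] [ 11.1 165. ]
[ 272  126  109   57 2486] [325.  147.6]
[279 172  96  31 617] [325.9 181.1]
[ 313  198   32  103 3099] [328.1 248.6]
[   0  201   79   57 1539] [ 36.  229.2]
[ 617  206   23  100 1582] [630.2 258.2]
[   13   259   622   141 39836] [325.9 355.7]
t [-0.4  3.   6.7] yaw 132.61 az 0.014946945757856156 pos [532.7 224.6 346.7] F [-0.7  0.1  0.9] M [-0.    0.04 -0.02] q6 -89.6 t 2.7 w 1.0001804527392015 0.0
```

View pics/w2.png

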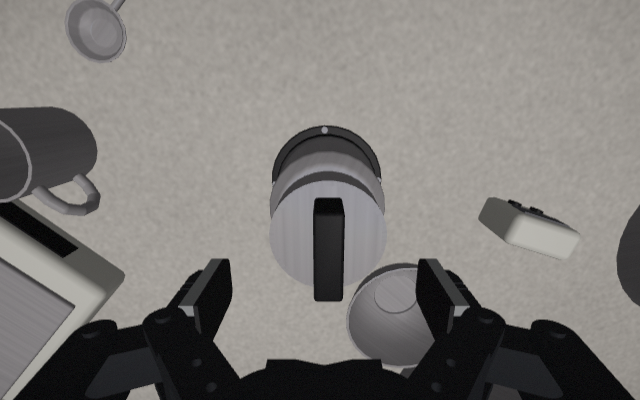

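Now the bar spans columns 313–344 and rows 198–300, with its end face above row ~213, between the open fingers.

```bash
python3 - <<'E'
from h import *
W=dict(np.load("w2.npz"));R=W["R"];E=np.eye(4);E[:3,:3]=R;E[:3,3]=W["pos"];E=E@W["tool_from_camera"];K=W["camera_matrix"]
g=cv2.cvtColor(W["color"],cv2.COLOR_BGR2GRAY);print(g[194:304:2,328])
P=[]
for r in range(220,296,15):
    c=np.where(g[r,300:360]<75)[0]+300
    a,b=[onz(K,E,u,r,168)for u in(c.min()-.5,c.max()+.5)];p=(a+b)/2;P.append(p);print(r,c.min(),c.max(),p.round(1),"tool",(R.T@(p-W["pos"])).round(1),np.linalg.norm(b-a).round(1))
d=P[-1]-P[0];print("yaw bar",np.degrees(np.arctan2(d[1],d[0])))
for r in(209,213,215,300,301):p=onz(K,E,328,r,168);print(r,p.round(1),"tool",(R.T@(p-W["pos"])).round(1))
E
```

```text
[154 153  25   7  13  10   9   8  11  10  21  40  45  45  43  44  42  43
  41  42  41  44  43  40  40  41  41  39  41  41  39  39  38  37  37  39
  37  38  37  37  33  34  33  36  33  31  32  33  31  30  30  26  26  27
 146]
220 313 344 [515.2 212.2 168. ] tool [ 21.8   2.9 178.7] 15.9
235 313 343 [521.3 217.5 168. ] tool [ 13.7   2.7 178.7] 15.6
250 313 343 [527.4 223.2 168. ] tool [  5.4   2.7 178.7] 15.8
265 314 343 [533.6 229.3 168. ] tool [ -3.2   3.  178.8] 15.6
280 314 342 [540.3 235.1 168. ] tool [-12.2   2.8 178.8] 15.3
295 314 342 [547.  241.4 168. ] tool [-21.4   2.8 178.8] 15.6
yaw bar 42.49603906959043
209 [511.1 208.1 168. ] tool [ 27.6   2.6 178.7]
213 [512.7 209.5 168. ] tool [ 25.5   2.6 178.7]
215 [513.4 210.2 168. ] tool [ 24.5   2.6 178.7]
300 [549.3 243.5 168. ] tool [-24.5   2.8 178.8]
301 [549.8 243.9 168. ] tool [-25.1   2.8 178.8]
```

```bash

python3 -m handwheel '[{"ax":0,"ay":0,"az":0,"tx":0.4,"ty":2.7,"tz":0,"claw":0},{"ax":0,"ay":0,"az":0,"tx":0.4,"ty":2.7,"tz":10,"claw":0},{"ax":0,"ay":0,"az":0,"tx":0.4,"ty":2.7,"tz":20,"claw":0},{"ax":0,"ay":0,"az":0,"tx":0.4,"ty":2.7,"tz":29,"claw":0},{"ax":0,"ay":0,"az":0,"tx":0.4,"ty":2.7,"tz":29,"claw":0},{"ax":0,"ay":0,"az":0,"tx":0.4,"ty":2.7,"tz":29,"claw":0},{"ax":0,"ay":0,"az":0,"tx":0.4,"ty":2.7,"tz":29,"claw":0.4},{"ax":0,"ay":0,"az":0,"tx":0.4,"ty":2.7,"tz":29,"claw":0.6},{"ax":0,"ay":0,"az":0,"tx":0.4,"ty":2.7,"tz":29,"claw":0.7},{"ax":0,"ay":0,"az":0,"tx":0.4,"ty":2.7,"tz":29,"claw":0.7}]' 25
python3 go.py 531 227 317 132.6
```

```text
time: 3.53
tcp_pos: [530.2, 226.3, 316.0]
eef_rot: [[-0.736, -0.677, 0.0], [-0.677, 0.736, 0.0], [-0.001, -0.0, -1.0]]
wrist_force: [0.0, 0.0, 0.0]
grip_width: 0.456
grasp_force: 0.0
t [-1.1 -0.  -1. ] yaw 132.62 az 0.02225038115207667 pos [530.2 226.3 316. ] F [0. 0. 0.] M [0.03 0.   0.01] q6 -89.9 t 3.5333 w 0.45571945942749154 0.0
```

```bash

python3 -m handwheel '[{"ax":0,"ay":0,"az":0,"tx":-0.8,"ty":0,"tz":-1,"claw":0.7},{"ax":0,"ay":0,"az":0,"tx":-0.8,"ty":0,"tz":-1,"claw":0.75},{"ax":0,"ay":0,"az":0,"tx":-0.8,"ty":0,"tz":-1,"claw":0.8},{"ax":0,"ay":0,"az":0,"tx":-0.8,"ty":0,"tz":-1,"claw":0.85},{"ax":0,"ay":0,"az":0,"tx":-0.8,"ty":0,"tz":-1,"claw":0.9},{"ax":0,"ay":0,"az":0,"tx":-0.8,"ty":0,"tz":-1,"claw":1},{"ax":0,"ay":0,"az":0,"tx":-0.8,"ty":0,"tz":-1,"claw":1},{"ax":0,"ay":0,"az":0,"tx":-0.8,"ty":0,"tz":-1,"claw":1}]' 25
python3 go.py 531 227 317 132.6
```

```text
time: 4.2
tcp_pos: [530.7, 226.8, 317.0]
eef_rot: [[-0.736, -0.677, 0.001], [-0.677, 0.736, 0.0], [-0.001, -0.0, -1.0]]
wrist_force: [-0.4, 0.3, 4.3]
grip_width: 0.181
grasp_force: 29.3
t [-0.3 -0.1 -0. ] yaw 132.63 az 0.03369087872991372 pos [530.7 226.8 317. ] F [-0.4  0.3  4.3] M [0.09 0.13 0.05] q6 -89.9 t 4.2 w 0.1811659700192936 29.30353134870529
```

```bash

python3 -m handwheel '[{"ax":0,"ay":0,"az":-1,"tx":0,"ty":0,"tz":0,"claw":1},{"ax":0,"ay":0,"az":-2,"tx":0,"ty":0,"tz":0,"claw":1},{"ax":0,"ay":0,"az":-3,"tx":0,"ty":0,"tz":0,"claw":1},{"ax":0,"ay":0,"az":-4,"tx":0,"ty":0,"tz":0,"claw":1},{"ax":0,"ay":0,"az":-5,"tx":0,"ty":0,"tz":0,"claw":1},{"ax":0,"ay":0,"az":-5,"tx":0,"ty":0,"tz":0,"claw":1},{"ax":0,"ay":0,"az":-5,"tx":0,"ty":0,"tz":0,"claw":1}]'
python3 go.py 531 227 317 132.6
```

```text
time: 4.78
tcp_pos: [530.8, 226.8, 317.0]
eef_rot: [[-0.673, -0.74, 0.0], [-0.74, 0.673, 0.0], [-0.0, -0.0, -1.0]]
wrist_force: [-0.9, -1.3, 6.0]
grip_width: 0.184
grasp_force: 29.6
t [-0.3 -0.  -0. ] yaw 137.7 az 5.09610527724729 pos [530.8 226.8 317. ] F [-0.9 -1.3  6. ] M [-0.09  0.02 -0.08] q6 -84.9 t 4.7833 w 0.1838966066904077 29.599976241588593
```

```bash

python3 -m handwheel '[{"ax":0,"ay":0,"az":-1.5,"tx":0,"ty":0,"tz":0,"claw":1},{"ax":0,"ay":0,"az":-3,"tx":0,"ty":0,"tz":0,"claw":1},{"ax":0,"ay":0,"az":-4.5,"tx":0,"ty":0,"tz":0,"claw":1},{"ax":0,"ay":0,"az":-6,"tx":0,"ty":0,"tz":0,"claw":1},{"ax":0,"ay":0,"az":-6,"tx":0,"ty":0,"tz":0,"claw":1}]'
python3 go.py 531 227 317 132.6
python3 -m handwheel '[{"ax":0,"ay":0,"az":-1.5,"tx":0,"ty":0,"tz":0,"claw":1},{"ax":0,"ay":0,"az":-3,"tx":0,"ty":0,"tz":0,"claw":1},{"ax":0,"ay":0,"az":-4.5,"tx":0,"ty":0,"tz":0,"claw":1},{"ax":0,"ay":0,"az":-6,"tx":0,"ty":0,"tz":0,"claw":1},{"ax":0,"ay":0,"az":-6,"tx":0,"ty":0,"tz":0,"claw":1}]'
python3 go.py 531 227 317 132.6
```

```text
time: 5.2
tcp_pos: [530.8, 226.7, 317.0]
eef_rot: [[-0.591, -0.807, 0.0], [-0.807, 0.591, 0.0], [-0.0, -0.0, -1.0]]
wrist_force: [0.5, -0.2, 4.5]
grip_width: 0.178
grasp_force: 29.6
t [-0.3  0.  -0. ] yaw 143.78 az 11.177923631541319 pos [530.8 226.7 317. ] F [ 0.5 -0.2  4.5] M [-0.1   0.02  0.04] q6 -78.8 t 5.2 w 0.1783944847607743 29.602424204349518
time: 5.62
tcp_pos: [530.8, 226.7, 317.0]
eef_rot: [[-0.503, -0.864, 0.0], [-0.864, 0.503, 0.0], [-0.0, -0.0, -1.0]]
wrist_force: [0.3, -0.5, 5.4]
grip_width: 0.18
grasp_force: 29.6
t [-0.3 -0.1 -0. ] yaw 149.78 az 17.180346920755397 pos [530.8 226.7 317. ] F [ 0.3 -0.5  5.4] M [-0.12  0.   -0.04] q6 -72.8 t 5.6167 w 0.17958795601109442 29.606333076953888
```

```bash

python3 -m handwheel '[{"ax":0,"ay":0,"az":-1.5,"tx":0,"ty":0,"tz":0,"claw":1},{"ax":0,"ay":0,"az":-3,"tx":0,"ty":0,"tz":0,"claw":1},{"ax":0,"ay":0,"az":-4.5,"tx":0,"ty":0,"tz":0,"claw":1},{"ax":0,"ay":0,"az":-6,"tx":0,"ty":0,"tz":0,"claw":1},{"ax":0,"ay":0,"az":-6,"tx":0,"ty":0,"tz":0,"claw":1}]'|grep force
python3 -m handwheel '[{"ax":0,"ay":0,"az":-1.5,"tx":0,"ty":0,"tz":0,"claw":1},{"ax":0,"ay":0,"az":-3,"tx":0,"ty":0,"tz":0,"claw":1},{"ax":0,"ay":0,"az":-4.5,"tx":0,"ty":0,"tz":0,"claw":1},{"ax":0,"ay":0,"az":-6,"tx":0,"ty":0,"tz":0,"claw":1},{"ax":0,"ay":0,"az":-6,"tx":0,"ty":0,"tz":0,"claw":1}]'|grep force
python3 go.py 531 227 317 132.6
```

```text
wrist_force: [0.7, -0.3, 5.3]
grasp_force: 29.6
wrist_force: [1.2, -2.1, 5.2]
grasp_force: 29.7
t [-0.6 -0.  -0.1] yaw 161.77 az 29.173776109775275 pos [530.8 226.4 316.9] F [ 1.2 -2.1  5.2] M [-0.74 -0.2  -0.  ] q6 -60.8 t 6.45 w 0.18079509253105971 29.653112590312958
```

```bash

python3 -m handwheel '[{"ax":0,"ay":0,"az":-1,"tx":0,"ty":0,"tz":0,"claw":1},{"ax":0,"ay":0,"az":-2,"tx":0,"ty":0,"tz":0,"claw":1},{"ax":0,"ay":0,"az":-3,"tx":0,"ty":0,"tz":0,"claw":1},{"ax":0,"ay":0,"az":-3,"tx":0,"ty":0,"tz":0,"claw":1},{"ax":0,"ay":0,"az":-3,"tx":0,"ty":0,"tz":0,"claw":1}]'|grep force
python3 go.py 531 227 317 132.6
```

```text
wrist_force: [1.6, -3.3, 5.8]
grasp_force: 29.7
t [-0.7 -0.  -0.1] yaw 164.69 az 32.0871967156352 pos [530.8 226.3 316.9] F [ 1.6 -3.3  5.8] M [-1.   -0.31 -0.06] q6 -57.9 t 6.8667 w 0.18062507572166056 29.657737612724304
```

The side force is growing from a slightly eccentric grasp, so I'll relieve it with a small shift along the push and keep turning.

```bash

python3 -m handwheel '[{"ax":0,"ay":0,"az":0,"tx":0.4,"ty":-0.2,"tz":0,"claw":1},{"ax":0,"ay":0,"az":0,"tx":0.7,"ty":-0.4,"tz":0,"claw":1},{"ax":0,"ay":0,"az":-1.5,"tx":0.7,"ty":-0.4,"tz":0,"claw":1},{"ax":0,"ay":0,"az":-3,"tx":0.7,"ty":-0.4,"tz":0,"claw":1},{"ax":0,"ay":0,"az":-3,"tx":0.7,"ty":-0.4,"tz":0,"claw":1},{"ax":0,"ay":0,"az":-3,"tx":0.7,"ty":-0.4,"tz":0,"claw":1}]'|grep force
python3 go.py 531 227 317 132.6
```

```text
wrist_force: [0.1, -1.1, 5.3]
grasp_force: 29.6
t [-1.1  0.2 -0. ] yaw 167.7 az 35.10169261163267 pos [531.  225.9 317. ] F [ 0.1 -1.1  5.3] M [-0.16  0.05  0.01] q6 -54.8 t 7.3667 w 0.17958100668916313 29.619076251983643
```

Relieved. I'll continue backward.

```bash

python3 -m handwheel '[{"ax":0,"ay":0,"az":-1.5,"tx":0,"ty":0,"tz":0,"claw":1},{"ax":0,"ay":0,"az":-3,"tx":0.1,"ty":0,"tz":0,"claw":1},{"ax":0,"ay":0,"az":-4.5,"tx":0.2,"ty":0,"tz":0,"claw":1},{"ax":0,"ay":0,"az":-6,"tx":0.2,"ty":0,"tz":0,"claw":1},{"ax":0,"ay":0,"az":-6,"tx":0.2,"ty":0,"tz":0,"claw":1}]'|grep force
python3 go.py 531 227 317 132.6
python3 -m handwheel '[{"ax":0,"ay":0,"az":-1.5,"tx":0,"ty":0,"tz":0,"claw":1},{"ax":0,"ay":0,"az":-3,"tx":0.1,"ty":0,"tz":0,"claw":1},{"ax":0,"ay":0,"az":-4.5,"tx":0.2,"ty":0,"tz":0,"claw":1},{"ax":0,"ay":0,"az":-4.5,"tx":0.2,"ty":0,"tz":0,"claw":1}]'|grep force
python3 go.py 531 227 317 132.6
```

```text
wrist_force: [1.1, -1.1, 4.5]
grasp_force: 29.6
t [-1.4  0.2 -0.1] yaw 173.74 az 41.1448866138295 pos [531.  225.6 316.9] F [ 1.1 -1.1  4.5] M [-0.5  -0.4  -0.01] q6 -48.7 t 7.7833 w 0.18171391693909672 29.59551841020584
wrist_force: [2.1, -1.6, 4.0]
grasp_force: 29.5
t [-1.5  0.1 -0.1] yaw 178.19 az 45.58821695135086 pos [531.1 225.5 316.9] F [ 2.1 -1.6  4. ] M [-0.7  -0.86 -0.06] q6 -44.3 t 8.1167 w 0.17974951353347754 29.49378937482834
```

```bash

python3 -m handwheel '[{"ax":0,"ay":0,"az":0,"tx":0.4,"ty":-0.5,"tz":0,"claw":1},{"ax":0,"ay":0,"az":-1.5,"tx":0.4,"ty":-0.5,"tz":0,"claw":1},{"ax":0,"ay":0,"az":-3,"tx":0.4,"ty":-0.5,"tz":0,"claw":1},{"ax":0,"ay":0,"az":-4.5,"tx":0.4,"ty":-0.5,"tz":0,"claw":1},{"ax":0,"ay":0,"az":-4.5,"tx":0.4,"ty":-0.5,"tz":0,"claw":1}]'|grep force
python3 go.py 531 227 317 132.6
python3 -m handwheel '[{"ax":0,"ay":0,"az":-1.5,"tx":0,"ty":0,"tz":0,"claw":1},{"ax":0,"ay":0,"az":-3,"tx":0.1,"ty":-0.1,"tz":0,"claw":1},{"ax":0,"ay":0,"az":-4.5,"tx":0.1,"ty":-0.2,"tz":0,"claw":1},{"ax":0,"ay":0,"az":-4.5,"tx":0.1,"ty":-0.2,"tz":0,"claw":1}]'|grep force
python3 go.py 531 227 317 132.6
```

```text
wrist_force: [3.1, -2.0, 4.5]
grasp_force: 29.4
t [-1.9  0.4 -0.3] yaw -177.36 az 50.04043331630294 pos [531.5 225.2 316.7] F [ 3.1 -2.   4.5] M [-0.45 -0.95 -0.06] q6 -39.7 t 8.5333 w 0.18101282373487473 29.406229555606842
wrist_force: [4.2, -0.5, -0.2]
grasp_force: 29.0
t [-2.   0.5 -0.6] yaw -172.9 az 54.50218208366766 pos [531.7 225.1 316.4] F [ 4.2 -0.5 -0.2] M [-0.27 -1.55 -0.08] q6 -35.3 t 8.8667 w 0.18443363671576646 29.02841806411743
```

Fz fell to about 0, so the lugs are past the ledge end. I'll turn 2° more, centre, and lower gently.

```bash

python3 -m handwheel '[{"ax":0,"ay":0,"az":0,"tx":0.1,"ty":-0.6,"tz":0,"claw":1},{"ax":0,"ay":0,"az":-1,"tx":0.1,"ty":-0.6,"tz":0,"claw":1},{"ax":0,"ay":0,"az":-2,"tx":0.1,"ty":-0.6,"tz":0.4,"claw":1},{"ax":0,"ay":0,"az":-2,"tx":0.1,"ty":-0.6,"tz":0.8,"claw":1},{"ax":0,"ay":0,"az":-2,"tx":0.1,"ty":-0.6,"tz":1.2,"claw":1},{"ax":0,"ay":0,"az":-2,"tx":0.1,"ty":-0.6,"tz":1.2,"claw":1}]'|grep force
python3 go.py 531 227 317 132.6
```

```text
wrist_force: [2.5, 1.2, -1.3]
grasp_force: 28.7
t [-1.9  0.7 -1.7] yaw -170.89 az 56.50829752594262 pos [532.  225.2 315.3] F [ 2.5  1.2 -1.3] M [ 0.37 -0.9  -0.01] q6 -33.2 t 9.3667 w 0.18107842796848353 28.744403421878815
```

```bash

python3 -m handwheel '[{"ax":0,"ay":0,"az":0,"tx":-0.1,"ty":-0.3,"tz":0.7,"claw":1},{"ax":0,"ay":0,"az":0,"tx":-0.1,"ty":-0.3,"tz":1.4,"claw":1},{"ax":0,"ay":0,"az":0,"tx":-0.1,"ty":-0.3,"tz":2.1,"claw":1},{"ax":0,"ay":0,"az":0,"tx":-0.1,"ty":-0.3,"tz":2.8,"claw":1},{"ax":0,"ay":0,"az":0,"tx":-0.1,"ty":-0.3,"tz":2.8,"claw":1}]'|grep force
python3 go.py 531 227 317 132.6
```

```text
wrist_force: [0.3, 0.5, -0.7]
grasp_force: 28.7
t [-2.   0.9 -4.6] yaw -170.88 az 56.52030753153372 pos [532.2 225.1 312.4] F [ 0.3  0.5 -0.7] M [ 0.24 -0.34  0.02] q6 -33.2 t 9.7833 w 0.1856358530086807 28.68006080389023
```

```bash

python3 -m handwheel '[{"ax":0,"ay":0,"az":0,"tx":0,"ty":0,"tz":0.6,"claw":1},{"ax":0,"ay":0,"az":0,"tx":0,"ty":0,"tz":1.2,"claw":1},{"ax":0,"ay":0,"az":0,"tx":0,"ty":0,"tz":1.8,"claw":1},{"ax":0,"ay":0,"az":0,"tx":0,"ty":0,"tz":2.4,"claw":1},{"ax":0,"ay":0,"az":0,"tx":0,"ty":0,"tz":2.9,"claw":1},{"ax":0,"ay":0,"az":0,"tx":0,"ty":0,"tz":2.9,"claw":1}]'|grep force
python3 go.py 531 227 317 132.6
```

```text
wrist_force: [0.0, -0.1, -0.8]
grasp_force: 28.7
t [-2.1  0.9 -7.4] yaw -170.88 az 56.51827203929258 pos [532.2 225.1 309.6] F [ 0.  -0.1 -0.8] M [ 0.01 -0.09  0.01] q6 -33.2 t 10.2833 w 0.18384733746015003 28.685326874256134
```

```bash

python3 -m handwheel '[{"ax":0,"ay":0,"az":0,"tx":0,"ty":0,"tz":0.4,"claw":1},{"ax":0,"ay":0,"az":0,"tx":0,"ty":0,"tz":0.8,"claw":1},{"ax":0,"ay":0,"az":0,"tx":0,"ty":0,"tz":0.8,"claw":1}]'|grep force
python3 -m handwheel '[{"ax":0,"ay":0,"az":0,"tx":0,"ty":0,"tz":0.2,"claw":1},{"ax":0,"ay":0,"az":0,"tx":0,"ty":0,"tz":0.4,"claw":1},{"ax":0,"ay":0,"az":0,"tx":0,"ty":0,"tz":0.4,"claw":1}]'|grep force
python3 go.py 531 227 317 132.6
```

```text
wrist_force: [-0.7, -0.0, -2.1]
grasp_force: 28.7
wrist_force: [0.0, -0.5, -0.5]
grasp_force: 28.7
t [-2.   1.  -8.4] yaw -170.88 az 56.52411895358739 pos [532.3 225.2 308.6] F [ 0.  -0.5 -0.5] M [ 0.01  0.04 -0.01] q6 -33.2 t 10.7833 w 0.17988299567443952 28.683930337429047
```

```bash

python3 -m handwheel '[{"ax":0,"ay":0,"az":0,"tx":0,"ty":0,"tz":0.2,"claw":1},{"ax":0,"ay":0,"az":0,"tx":0,"ty":0,"tz":0.4,"claw":1},{"ax":0,"ay":0,"az":0,"tx":0,"ty":0,"tz":0.4,"claw":1}]'|grep -E "force|tcp"
python3 -m handwheel '[{"ax":0,"ay":0,"az":0,"tx":0,"ty":0,"tz":0.2,"claw":1},{"ax":0,"ay":0,"az":0,"tx":0,"ty":0,"tz":0.4,"claw":1},{"ax":0,"ay":0,"az":0,"tx":0,"ty":0,"tz":0.4,"claw":1}]'|grep -E "force|tcp"
```

```text
tcp_pos: [532.4, 225.2, 308.5]
wrist_force: [-0.6, -0.4, 2.7]
grasp_force: 29.2
tcp_pos: [532.3, 225.2, 308.5]
wrist_force: [-2.8, -0.7, 5.4]
grasp_force: 29.8
```

The floor is at z=308.5, so the lid dropped 8.5 mm. Now I'll ease off the preload and screw clockwise, following the orbit of the eccentric grasp (per 6°: tx −0.12, ty +0.22).

```bash

python3 -m handwheel '[{"ax":0,"ay":0,"az":0,"tx":0,"ty":0.2,"tz":-0.4,"claw":1},{"ax":0,"ay":0,"az":1.5,"tx":0,"ty":0.2,"tz":-0.4,"claw":1},{"ax":0,"ay":0,"az":3,"tx":0,"ty":0.3,"tz":-0.4,"claw":1},{"ax":0,"ay":0,"az":4.5,"tx":-0.1,"ty":0.4,"tz":-0.4,"claw":1},{"ax":0,"ay":0,"az":6,"tx":-0.1,"ty":0.4,"tz":-0.4,"claw":1},{"ax":0,"ay":0,"az":6,"tx":-0.1,"ty":0.4,"tz":-0.4,"claw":1}]'|grep force
python3 go.py 531 227 308.5 132.6
```

```text
wrist_force: [-0.5, 0.5, 3.1]
grasp_force: 29.2
t [-1.6  1.1  0. ] yaw -176.93 az 50.46917855517705 pos [532.2 225.4 308.5] F [-0.5  0.5  3.1] M [ 0.09 -0.06 -0.07] q6 -39.3 t 11.7833 w 0.1791519936793983 29.23989772796631
```

```bash

python3 -m handwheel '[{"ax":0,"ay":0,"az":1.5,"tx":0,"ty":0.1,"tz":0,"claw":1},{"ax":0,"ay":0,"az":3,"tx":-0.1,"ty":0.1,"tz":0.1,"claw":1},{"ax":0,"ay":0,"az":4.5,"tx":-0.1,"ty":0.2,"tz":0.2,"claw":1},{"ax":0,"ay":0,"az":6,"tx":-0.1,"ty":0.2,"tz":0.2,"claw":1},{"ax":0,"ay":0,"az":6,"tx":-0.1,"ty":0.2,"tz":0.2,"claw":1}]'|grep force
python3 go.py 531 227 308.5 132.6
python3 -m handwheel '[{"ax":0,"ay":0,"az":1.5,"tx":0,"ty":0.1,"tz":0.1,"claw":1},{"ax":0,"ay":0,"az":3,"tx":-0.1,"ty":0.1,"tz":0.2,"claw":1},{"ax":0,"ay":0,"az":4.5,"tx":-0.1,"ty":0.2,"tz":0.3,"claw":1},{"ax":0,"ay":0,"az":6,"tx":-0.1,"ty":0.2,"tz":0.3,"claw":1},{"ax":0,"ay":0,"az":6,"tx":-0.1,"ty":0.2,"tz":0.3,"claw":1}]'|grep force
python3 go.py 531 227 308.5 132.6
```

```text
wrist_force: [0.1, 0.1, 3.9]
grasp_force: 29.4
t [-1.4  1.1 -0.1] yaw 177.12 az 44.52067429418551 pos [532.  225.5 308.4] F [0.1 0.1 3.9] M [ 0.01  0.   -0.04] q6 -45.3 t 12.2 w 0.18401238429264485 29.416185915470123
wrist_force: [-0.6, -0.8, 4.2]
grasp_force: 29.5
t [-1.3  0.9 -0.4] yaw 171.15 az 38.54595685064726 pos [531.7 225.6 308.1] F [-0.6 -0.8  4.2] M [ 0.21  0.37 -0.04] q6 -51.2 t 12.6167 w 0.18248264510098242 29.529750645160675
```

```bash

python3 -m handwheel '[{"ax":0,"ay":0,"az":2,"tx":0,"ty":0.1,"tz":0.1,"claw":1},{"ax":0,"ay":0,"az":4,"tx":-0.1,"ty":0.2,"tz":0.3,"claw":1},{"ax":0,"ay":0,"az":6,"tx":-0.1,"ty":0.3,"tz":0.4,"claw":1},{"ax":0,"ay":0,"az":8,"tx":-0.1,"ty":0.3,"tz":0.6,"claw":1},{"ax":0,"ay":0,"az":10,"tx":-0.1,"ty":0.4,"tz":0.7,"claw":1},{"ax":0,"ay":0,"az":10,"tx":-0.1,"ty":0.4,"tz":0.7,"claw":1}]'|grep force
python3 go.py 531 227 308.5 132.6
```

```text
wrist_force: [-1.0, -0.3, 5.3]
grasp_force: 29.5
t [-1.1  0.7 -1.2] yaw 161.15 az 28.5469850709336 pos [531.3 225.8 307.3] F [-1.  -0.3  5.3] M [ 0.16  0.24 -0.04] q6 -61.3 t 13.1167 w 0.18388299607660524 29.548088014125824
```

```bash

python3 -m handwheel '[{"ax":0,"ay":0,"az":2,"tx":0,"ty":0.1,"tz":0.1,"claw":1},{"ax":0,"ay":0,"az":4,"tx":-0.1,"ty":0.2,"tz":0.2,"claw":1},{"ax":0,"ay":0,"az":6,"tx":-0.1,"ty":0.3,"tz":0.4,"claw":1},{"ax":0,"ay":0,"az":8,"tx":-0.2,"ty":0.3,"tz":0.5,"claw":1},{"ax":0,"ay":0,"az":10,"tx":-0.2,"ty":0.4,"tz":0.7,"claw":1},{"ax":0,"ay":0,"az":10,"tx":-0.2,"ty":0.4,"tz":0.7,"claw":1}]'|grep force
python3 go.py 531 227 308.5 132.6
python3 -m handwheel '[{"ax":0,"ay":0,"az":2,"tx":0,"ty":0.1,"tz":0.1,"claw":1},{"ax":0,"ay":0,"az":4,"tx":-0.1,"ty":0.2,"tz":0.2,"claw":1},{"ax":0,"ay":0,"az":6,"tx":-0.1,"ty":0.3,"tz":0.4,"claw":1},{"ax":0,"ay":0,"az":8,"tx":-0.2,"ty":0.3,"tz":0.5,"claw":1},{"ax":0,"ay":0,"az":10,"tx":-0.2,"ty":0.4,"tz":0.7,"claw":1},{"ax":0,"ay":0,"az":10,"tx":-0.2,"ty":0.4,"tz":0.7,"claw":1}]'|grep force
python3 go.py 531 227 308.5 132.6
```

```text
wrist_force: [-0.6, -0.3, 5.9]
grasp_force: 29.6
t [-0.8  0.5 -1.9] yaw 151.16 az 18.5608874209056 pos [531.  226.  306.6] F [-0.6 -0.3  5.9] M [ 0.19  0.28 -0.05] q6 -71.3 t 13.6167 w 0.17962311918341095 29.56499308347702
wrist_force: [0.3, 0.6, 5.4]
grasp_force: 29.5
t [-0.6  0.2 -2.6] yaw 141.17 az 8.57141103601245 pos [530.8 226.4 305.9] F [0.3 0.6 5.4] M [ 0.13  0.13 -0.03] q6 -81.4 t 14.1167 w 0.1824672120940044 29.53765958547592
```

```bash

python3 -m handwheel '[{"ax":0,"ay":0,"az":2,"tx":0,"ty":0.1,"tz":0.1,"claw":1},{"ax":0,"ay":0,"az":4,"tx":-0.1,"ty":0.2,"tz":0.2,"claw":1},{"ax":0,"ay":0,"az":6,"tx":-0.1,"ty":0.3,"tz":0.4,"claw":1},{"ax":0,"ay":0,"az":8,"tx":-0.2,"ty":0.3,"tz":0.5,"claw":1},{"ax":0,"ay":0,"az":10,"tx":-0.2,"ty":0.4,"tz":0.7,"claw":1},{"ax":0,"ay":0,"az":10,"tx":-0.2,"ty":0.4,"tz":0.7,"claw":1}]'|grep force
python3 go.py 531 227 308.5 132.6
python3 -m handwheel '[{"ax":0,"ay":0,"az":2,"tx":0,"ty":0.1,"tz":0.1,"claw":1},{"ax":0,"ay":0,"az":4,"tx":-0.1,"ty":0.2,"tz":0.2,"claw":1},{"ax":0,"ay":0,"az":6,"tx":-0.1,"ty":0.3,"tz":0.4,"claw":1},{"ax":0,"ay":0,"az":8,"tx":-0.2,"ty":0.3,"tz":0.5,"claw":1},{"ax":0,"ay":0,"az":10,"tx":-0.2,"ty":0.4,"tz":0.7,"claw":1},{"ax":0,"ay":0,"az":10,"tx":-0.2,"ty":0.4,"tz":0.7,"claw":1}]'|grep force
python3 go.py 531 227 308.5 132.6
```

```text
wrist_force: [0.1, 0.8, 5.2]
grasp_force: 29.6
t [-0.4 -0.2 -3.3] yaw 131.18 az -1.41547343799715 pos [530.6 226.9 305.2] F [0.1 0.8 5.2] M [ 0.28  0.14 -0.03] q6 -91.4 t 14.6167 w 0.1800246403607056 29.552907943725586
wrist_force: [0.4, 0.6, 4.3]
grasp_force: 29.5
t [-0.3 -0.5 -4.1] yaw 121.19 az -11.405210100191226 pos [530.5 227.3 304.4] F [0.4 0.6 4.3] M [ 0.31  0.05 -0.04] q6 -101.4 t 15.1167 w 0.17927128036436643 29.540177285671234
```

```bash

python3 -m handwheel '[{"ax":0,"ay":0,"az":2,"tx":0,"ty":0.1,"tz":0.1,"claw":1},{"ax":0,"ay":0,"az":4,"tx":-0.1,"ty":0.2,"tz":0.3,"claw":1},{"ax":0,"ay":0,"az":6,"tx":-0.1,"ty":0.3,"tz":0.5,"claw":1},{"ax":0,"ay":0,"az":8,"tx":-0.1,"ty":0.3,"tz":0.6,"claw":1},{"ax":0,"ay":0,"az":8,"tx":-0.1,"ty":0.3,"tz":0.6,"claw":1}]'|grep force
python3 go.py 531 227 308.5 132.6
python3 -m handwheel '[{"ax":0,"ay":0,"az":1,"tx":0,"ty":0,"tz":0.1,"claw":1},{"ax":0,"ay":0,"az":2,"tx":0,"ty":0.1,"tz":0.2,"claw":1},{"ax":0,"ay":0,"az":3,"tx":0,"ty":0.1,"tz":0.2,"claw":1},{"ax":0,"ay":0,"az":3,"tx":0,"ty":0.1,"tz":0.2,"claw":1}]'|grep force
python3 go.py 531 227 308.5 132.6
```

```text
wrist_force: [-0.3, 1.0, 4.3]
grasp_force: 29.6
t [-0.3 -0.7 -4.6] yaw 113.21 az -19.39235462502438 pos [530.4 227.6 303.9] F [-0.3  1.   4.3] M [ 0.15 -0.02 -0.05] q6 -109.4 t 15.5333 w 0.17560986326631786 29.586994349956512
wrist_force: [0.2, 1.9, 5.1]
grasp_force: 29.6
t [-0.3 -0.9 -4.9] yaw 110.23 az -22.367884905337462 pos [530.4 227.7 303.6] F [0.2 1.9 5.1] M [ 0.39 -0.1   0.01] q6 -112.4 t 15.8667 w 0.18178593187529182 29.559394419193268
```

```bash

python3 -m handwheel '[{"ax":0,"ay":0,"az":1,"tx":0,"ty":0.1,"tz":0.1,"claw":1},{"ax":0,"ay":0,"az":2,"tx":0,"ty":0.1,"tz":0.1,"claw":1},{"ax":0,"ay":0,"az":2,"tx":0,"ty":0.1,"tz":0.1,"claw":1}]'|grep force
python3 go.py 531 227 308.5 132.6
python3 -m handwheel '[{"ax":0,"ay":0,"az":1,"tx":0,"ty":0,"tz":0.1,"claw":1},{"ax":0,"ay":0,"az":1,"tx":0,"ty":0,"tz":0.1,"claw":1}]'|grep force
python3 go.py 531 227 308.5 132.6
```

```text
wrist_force: [0.2, 1.0, 4.3]
grasp_force: 29.6
t [-0.5 -0.9 -5.1] yaw 108.15 az -24.447478260028788 pos [530.3 227.7 303.4] F [0.2 1.  4.3] M [ 0.38 -0.1   0.03] q6 -114.5 t 16.1167 w 0.17686321747842434 29.57786589860916
wrist_force: [-0.7, 0.3, 5.2]
grasp_force: 29.6
t [-0.5 -0.8 -5.1] yaw 107.15 az -25.452859393052222 pos [530.3 227.7 303.4] F [-0.7  0.3  5.2] M [ 0.3  -0.03  0.  ] q6 -115.5 t 16.2833 w 0.1811281094483719 29.625624418258667
```

```bash

python3 -m handwheel '[{"ax":0,"ay":0,"az":1,"tx":0,"ty":0,"tz":0.1,"claw":1},{"ax":0,"ay":0,"az":1,"tx":0,"ty":0,"tz":0.1,"claw":1}]'|grep wrist_f
python3 go.py 531 227 308.5 132.6
python3 -m handwheel '[{"ax":0,"ay":0,"az":1,"tx":0,"ty":0,"tz":0,"claw":1},{"ax":0,"ay":0,"az":1,"tx":0,"ty":0,"tz":0,"claw":1}]'|grep wrist_f
python3 go.py 531 227 308.5 132.6
python3 -m handwheel '[{"ax":0,"ay":0,"az":1,"tx":0,"ty":0,"tz":0,"claw":1},{"ax":0,"ay":0,"az":1,"tx":0,"ty":0,"tz":0,"claw":1}]'|grep wrist_f
python3 go.py 531 227 308.5 132.6
```

```text
wrist_force: [-0.3, 0.1, 6.0]
t [-0.5 -0.8 -5.2] yaw 106.15 az -26.451768665504204 pos [530.3 227.6 303.3] F [-0.3  0.1  6. ] M [ 0.31 -0.02  0.05] q6 -116.5 t 16.45 w 0.17923837681703017 29.664689004421234
wrist_force: [-0.7, 0.8, 5.4]
t [-0.6 -0.8 -5.3] yaw 105.15 az -27.452465311568858 pos [530.2 227.6 303.2] F [-0.7  0.8  5.4] M [0.32 0.06 0.05] q6 -117.5 t 16.6167 w 0.18402979966379643 29.634053707122803
wrist_force: [-0.4, 0.1, 5.1]
t [-0.6 -0.8 -5.3] yaw 104.15 az -28.45245457149963 pos [530.2 227.6 303.2] F [-0.4  0.1  5.1] M [0.33 0.01 0.05] q6 -118.5 t 16.7833 w 0.18221821388605533 29.602328538894653
```

```bash

python3 -m handwheel '[{"ax":0,"ay":0,"az":1,"tx":0,"ty":0,"tz":0,"claw":1},{"ax":0,"ay":0,"az":1,"tx":0,"ty":0,"tz":0,"claw":1}]'|grep wrist_f
python3 go.py 531 227 308.5 132.6
python3 -m handwheel '[{"ax":0,"ay":0,"az":1,"tx":0,"ty":0,"tz":0,"claw":1},{"ax":0,"ay":0,"az":1,"tx":0,"ty":0,"tz":0,"claw":1}]'|grep wrist_f
python3 go.py 531 227 308.5 132.6
```

```text
wrist_force: [0.4, -0.1, 5.0]
t [-0.5 -0.7 -5.4] yaw 103.13 az -29.47467847195736 pos [530.4 227.6 303.1] F [ 0.4 -0.1  5. ] M [ 0.05 -0.59  0.07] q6 -119.5 t 16.95 w 0.1791389141330615 29.47529286146164
wrist_force: [2.7, 0.0, 2.5]
t [-0.5 -0.7 -5.4] yaw 102.11 az -30.49160117669038 pos [530.4 227.6 303.1] F [2.7 0.  2.5] M [-0.04 -0.98  0.44] q6 -120.6 t 17.1167 w 0.1800853147941572 29.59286481142044
```

Mz rose to 0.44 N·m at z=303.1: it's on the stop, fully home. I'll back off the torque, then release and retreat upward.

```bash

python3 -m handwheel '[{"ax":0,"ay":0,"az":-1,"tx":0,"ty":0,"tz":0,"claw":1},{"ax":0,"ay":0,"az":-1.3,"tx":0,"ty":0,"tz":-0.2,"claw":1},{"ax":0,"ay":0,"az":-1.3,"tx":0,"ty":0,"tz":-0.3,"claw":1}]' 20|grep wrist_f
python3 go.py 531 227 308.5 132.6
python3 -m handwheel '[{"ax":0,"ay":0,"az":0,"tx":0,"ty":0,"tz":0,"claw":0.75},{"ax":0,"ay":0,"az":0,"tx":0,"ty":0,"tz":0,"claw":0.6},{"ax":0,"ay":0,"az":0,"tx":0,"ty":0,"tz":0,"claw":0.4},{"ax":0,"ay":0,"az":0,"tx":0,"ty":0,"tz":0,"claw":0.2},{"ax":0,"ay":0,"az":0,"tx":0,"ty":0,"tz":0,"claw":0.2},{"ax":0,"ay":0,"az":0,"tx":0,"ty":0,"tz":0,"claw":0.2},{"ax":0,"ay":0,"az":0,"tx":0,"ty":0,"tz":-10,"claw":0.2},{"ax":0,"ay":0,"az":0,"tx":0,"ty":0,"tz":-30,"claw":0.2},{"ax":0,"ay":0,"az":0,"tx":0,"ty":0,"tz":-60,"claw":0.2},{"ax":0,"ay":0,"az":0,"tx":0,"ty":0,"tz":-80,"claw":0.2},{"ax":0,"ay":0,"az":0,"tx":0,"ty":0,"tz":-80,"claw":0.2},{"ax":0,"ay":0,"az":0,"tx":0,"ty":0,"tz":-80,"claw":0.2}]'
python3 - <<'E'
from station import robot,vision
from h import *
s=robot.get_state();c=vision.capture('wrist');cv2.imwrite('pics/w3.png',c['color'])
E

```

```text
wrist_force: [3.6, -0.2, 0.8]
t [-0.6 -0.7 -5.3] yaw 103.45 az -29.145253828323405 pos [530.2 227.5 303.2] F [ 3.6 -0.2  0.8] M [ 0.   -1.55  0.01] q6 -119.2 t 17.3667 w 0.18042174048034623 29.03646558523178
time: 18.37
tcp_pos: [530.3, 227.7, 385.5]
eef_rot: [[-0.973, -0.232, 0.003], [-0.232, 0.973, 0.002], [-0.003, 0.002, -1.0]]
wrist_force: [0.1, 0.0, -0.3]
grip_width: 0.802
grasp_force: 0.0
```

View pics/w3.png

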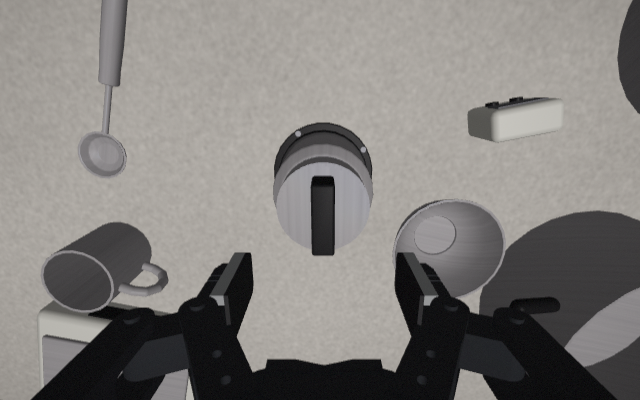

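The picture shows the lid seated with its bar at columns 311–335 and rows 176–255. The fingers are open and clear, and the other things are undisturbed. The total descent was 13.9 mm (13.8 expected), so I'm handing in.

```bash
python3 -c "
from station import robot
print(robot.sign_off())"
```

```text
the job is handed in; nothing more can be done
None
```

The lid was turned back about 56° until it dropped 8.5 mm into the thread start, screwed clockwise 5.4 mm down to its stop (torque briefly 0.44 N·m there) and released; the job is handed in, with no verdict returned.

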